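Unscrew the spring-loaded filler cap of the oil warmer

TASK

Unscrew the red filler cap from the steel oil-warming tank, anticlockwise along its whole thread, easing it up as it turns and never forcing it against the thread by hauling, pushing or side load. A spring pin pushes up under it, so have it in the gripper as it comes free, then set it down gently inside the blue tray, open side down as it came off, and let go. Do not drop it on the worktop, and leave the bottles, jar, soap bars, stamp and brush where they are.

Things in the scene. Friction and masses are not known exactly. Their poses are not given: they have to be found in the camera images.
- cap_center (a point): Centre of the loose red screw cap: round, 50 mm across (52 over fine ribs), 36 mm tall, white spot on top, open below, about 70 g, z up its axis. Grip its sides from above at any yaw, in the upper half so that the fingertips clear the tray floor later. Turned anticlockwise (from above) it rises 14 mm per turn (two-start thread) and is free somewhere between 0.9 and 1.5 turns, not marked on it.
- cap_top (a point): Centre of the cap's flat top, 18 mm above its centre. Feel: the thread has 1.7 mm play up and down, 1 mm sideways. While it holds, a light upward pull meets a firm stop within 2 mm; once free, the cap lifts with none. Let go while threaded, the cap stays put. Over 20 N between cap and tank ruins the thread.
- tank: Fixed round steel tank, 164 mm in diameter, 120 mm tall, brass tap at its -x side. Origin at the centre of its underside on the worktop; z is the axis of tank, neck and cap. A threaded neck 37 mm across and 42 mm tall stands at the centre of its top; the cap screwed down starts 17 mm above the flat tank top.
- neck (a point): Centre of the neck's rim, 162 mm above the worktop, hidden under the cap. Here a brass pin 11 mm thick pushes up on the cap by a spring, with 4 N screwed down to 2.5 N at the thread's end; it stops 30 mm above the rim. A cap free of the thread and not held is pushed up and can topple off.
- tray_in (a point): Centre of the inner floor of the fixed square blue tray for the cap, 4 mm above the worktop; 160 mm square outside, 152 mm inside, walls 4 mm thick and 16 mm tall, axes along its sides.

How it is judged:
By the outcome, as a careful person would: the job done as asked, in the order asked, and still so for the second after the job is handed in, with the robot touching nothing.
It also fails if it takes over 72 s, if anything falls off the work surface, if the arm or the gripper's body presses on something with over 40 N, if the wrist force passes 120 N, or if a joint passes its speed limit or range.

ROBOT

A 7-joint arm with a two-finger parallel gripper is mounted at the origin on the work surface. World frame = base frame: x ahead of the robot, y to its left, z up, the work surface at z = 0. Lengths are in m, angles in rad, forces in N, time in s.
With the tool pointing down it reaches from about 0.35 to 0.9 m from the base axis. Payload 8.1 kg.
Tool frame: the origin (TCP) lies at the very end of the fingers, on their centre line; the grasp point (between the pads) lies 19 mm behind it; z points along the fingers, x is the direction in which the jaws open and shut, and the axes are right-handed (so a half turn about z gives the same grasp; the last joint's range is limited). The gripper opens to 92 mm and grips with 3 to 60 N. Pads are 19 mm wide; open, the fingers measure 130 mm over their backs; the gripper's body (75 mm by 190 mm) begins 47 mm behind the grasp point.
Start: joints at [1.012, 0.434, 0.025, 1.573, -0.012, 1.134, -0.075], TCP at [0.275, -0.561, 0.227] pointing down, gripper open.
Joint ranges: [-2.62, 2.62], [-0.44, 2.09], [-1.27, 1.32], [0.08, 2.57], [-1.32, 4.46], [0.12, 2], [-2.74, 2.74]. Speed limits (rad/s): [2.22, 2.22, 3.01, 3.01, 3.14, 3.14, 3.14].

INTERFACE

Orientations are given as a rotation vector (axis times angle).
In Python, from cell import status, viewer, arm gives the robot as it stands.
- The arm moves only by the tool jog_arm, never from a script. Its argument "commands" is text: rows parted by semicolons, each of 7 numbers parted by spaces: the closure, from -1 (fully open) to 1 (shut), then the shift along the world's x, y, z normalised to -1 to 1, where 1 is 0.3 m, then the turn, a rotation vector about the world's x, y, z normalised to -1 to 1, where 1 is 2 pi rad. In form: jaw dx dy dz wx wy wz; .... A call has exactly 5 rows; each row shifts and turns the commanded pose from where the row before left it; what a row does not reach is not made up. A row lasts 1/10 s, in which the tool goes at most 50 mm and 8.59 degrees, less where a joint would pass 70% of its speed; a pose out of reach is approached as far as the arm can. A call with a number of a shift or a turn outside -1 to 1 is refused whole. A call with a gripper value outside its range is refused whole. The fingers move at their own pace and stop on an object; "force" is the grip in N (left out, the last holds). Time passes only in rows, so rows that do not move let the fingers close, or fill a call up. It gives the time, the measured TCP pose, the force and the opening at its end, in the units of the state.
- status.observe(): the state, without advancing time (a new reading comes with each control period).
- viewer.get_image(name): name is "scene" or "side" or "wrist"; returns a dict with "pixels" (400x640x3 uint8, red, green, blue), "z_map" (400x640 float32, m along the optical axis (not along the pixel's ray), 0 where there is no reading), "camera_matrix" (3x3 intrinsics, pixels), "R" (3x3) and "t" (3): a world point X has camera coordinates R X + t. Camera axes: x right, y down, z forward; pixel columns grow to the right and rows downward; lengths in m; the calibration is good to about 2 mm. A picture is of the moment at which its call begins.
- arm.sign_off(): hands the job in, once; it reports no verdict.
The state is a dict: "clock": time; "joints": joint angles; "dq": joint speeds; "joint_efforts": joint torques, N m; "position": TCP position; "ee_rot": TCP orientation; "force": force on the tool from outside, world axes, zero at the start; "ft_torque": the same for the moment, N m; "width": opening from 0.0 (shut) to 1.0 (fully open).
Only numpy, scipy, OpenCV 4.12 (cv2) and the standard library are available. Lean on these libraries where they do the work, as an engineer would, in place of code of your own. Each camera call takes 0.05 s, during which the arm holds its last target. There are 200 camera calls.

## Working session

There is one attempt and no reset: what is moved stays moved. The work goes in short steps, Python scripts to look and compute and a tool call to move; the robot and the scene stay as the last step left them, time stands still between calls to the robot, and variables do not carry over. Pictures are saved under pics/ and viewed, about 8 in all and at most 12, crops included, and the job is handed in when it is done.

Besides the shell and the picture viewer there is one more tool, called in YAML: its name, and indented under it one key for each argument. jog_arm: Moves the arm, as the interface text tells. Scaled input: -1 to 1 covers 0.3 m each way for a shift and 2 pi rad each way for a turn. Its arguments: {"type":"object","properties":{"commands":{"type":"string"},"force":{"type":"number"}},"required":["commands"]}

```bash
ls; mkdir -p pics
cat > h.py <<'E'
import numpy as np, cv2
from cell import status, viewer, arm
def grab(n, fn=None):
    d=viewer.get_image(n)
    if fn: cv2.imwrite('pics/'+fn, d['pixels'][:,:,::-1])
    return d
def pts(d):
    z=d['z_map'].astype(float); v,u=np.mgrid[:z.shape[0],:z.shape[1]]
    K=d['camera_matrix']; c=np.stack([(u-K[0,2])/K[0,0]*z,(v-K[1,2])/K[1,1]*z,z],-1)
    return (c-d['t'])@d['R']
def red(d):
    h=cv2.cvtColor(d['pixels'],cv2.COLOR_RGB2HSV); return ((h[...,0]<8)|(h[...,0]>172))&(h[...,1]>140)&(h[...,2]>60)
def blue(d):
    h=cv2.cvtColor(d['pixels'],cv2.COLOR_RGB2HSV); return (abs(h[...,0].astype(int)-112)<14)&(h[...,1]>120)&(h[...,2]>50)
E
python3 - <<'E'
from h import *
print(status.observe())
a=[]
for n in('scene','side'):
    d=grab(n); a.append(d['pixels']); P=pts(d)
    print(n,'cam',-d['R'].T@d['t'])
    for nm,m in(('red',red(d)),('blue',blue(d))):
        k,l,s,c=cv2.connectedComponentsWithStats(m.astype('uint8'))
        for i in range(1,k):
            if s[i,4]>80:
                q=P[(l==i)&(d['z_map']>0)]; print(nm,s[i],c[i].round(),np.percentile(q,[2,50,98],axis=0).round(3).tolist())
cv2.imwrite('pics/a.png',cv2.resize(np.vstack(a),(480*1,600))[:,:,::-1])
E
```

```text
pics
{'clock': 0.0, 'joints': array([ 1.01241659,  0.43524536,  0.02497816,  1.5740737 , -0.01159452,
        1.13399421, -0.07509332]), 'dq': array([ 6.75462215e-04,  1.22587005e-03,  2.27859573e-03, -2.84317001e-04,
        9.84027750e-05, -5.55687158e-04,  1.57947789e-03]), 'joint_efforts': array([-6.56096800e-04, -6.67860317e+01,  9.84675698e-01, -3.14468157e+01,
       -6.08062372e-02,  4.25951346e-02,  1.60683826e-04]), 'position': array([ 0.27482686, -0.56077743,  0.22594018]), 'ee_rot': array([-2.66522966e+00,  1.66184837e+00,  2.21538678e-03]), 'force': array([-0.11453025, -0.65089715, -0.41049949]), 'ft_torque': array([-0.00833402,  0.0127246 ,  0.03019481]), 'width': 0.9976097371125232}
scene cam [ 0.97619134 -0.27280466  0.54072096]
red [ 190  246   43   45 1270] [212. 270.] [[0.577, -0.229, 0.14], [0.614, -0.208, 0.17], [0.622, -0.182, 0.175]]
blue [ 268   12   40   49 1681] [287.  36.] [[-1.376, 0.777, -0.196], [-1.163, 0.889, -0.071], [-1.148, 1.01, 0.009]]
blue [253  16  10  38 228] [257.  34.] [[-1.424, 0.774, -0.195], [-1.374, 0.78, -0.086], [-1.322, 0.792, 0.007]]
blue [ 321  191  105   74 4161] [374. 226.] [[0.438, 0.066, 0.001], [0.525, 0.149, 0.003], [0.609, 0.235, 0.015]]
side cam [ 0.10856316 -0.47791995  0.63179081]
red [411 211  34  35 826] [427. 229.] [[0.57, -0.231, 0.14], [0.581, -0.214, 0.168], [0.619, -0.183, 0.175]]
blue [ 218  184   98   66 3555] [267. 216.] [[0.434, 0.062, -0.0], [0.516, 0.15, 0.002], [0.603, 0.234, 0.015]]
```

View pics/a.png

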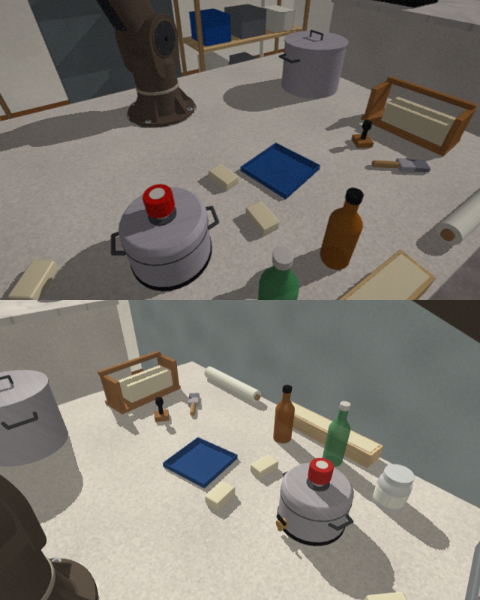

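The view shows the red cap on the tank (scene pixel ≈212,270), the tray (374,226), soap between them, and a green bottle near the tank. Next I'll refine the cap and tray positions and check clearance.

Run:
```python
from h import *
for n in('scene','side'):
    d=grab(n); P=pts(d); Z=d['z_map']>0; K=d['camera_matrix']; C=-d['R'].T@d['t']
    # blob: red filled; top-face white spot ray -> plane z=0.173
    r=red(d).astype('uint8'); k,l,s,c=cv2.connectedComponentsWithStats(r)
    i=min([i for i in range(1,k) if s[i,4]>300],key=lambda i:np.linalg.norm(np.median(P[l==i],0)-[.6,-.2,.17]))
    cn,_=cv2.findContours((l==i).astype('uint8'),cv2.RETR_EXTERNAL,cv2.CHAIN_APPROX_NONE)
    f=np.zeros_like(r); cv2.drawContours(f,cn,-1,1,-1)
    def ray(u,v,z):
        w=d['R'].T@np.array([(u-K[0,2])/K[0,0],(v-K[1,2])/K[1,1],1]); return C+w*(z-C[2])/w[2]
    hole=(f==1)&(l!=i); v,u=np.nonzero(hole); print(n,'spot',len(u),ray(u.mean(),v.mean(),.173).round(4))
    top=(f==1)&(P[...,2]>.1705)&Z; q=P[top]; (x,y),R=cv2.minEnclosingCircle(q[:,:2].astype('f4')); print('top',x,y,R,np.median(q[:,2]))
    t=blue(d).astype('uint8'); t[P[...,0]<0]=0; k,l,s,c=cv2.connectedComponentsWithStats(t); i=1+s[1:,4].argmax()
    m=(l==i)&(P[...,2]>.011)&Z; q=P[m]; print('tray rect',cv2.minAreaRect(q[:,:2].astype('f4')))
    # things taller than .12 near
    m=Z&(P[...,2]>.05)&(np.hypot(P[...,0]-.598,P[...,1]+.207)<.4)&(P[...,0]>.25)
    k,l,s,c=cv2.connectedComponentsWithStats(m.astype('uint8'))
    for i in range(1,k):
        if s[i,4]>60: q=P[l==i]; print(s[i],np.percentile(q,[1,50,99],axis=0).round(3).tolist())
    for lo in(.2,):
        q=P[Z&(P[...,2]>.15)&(np.hypot(P[...,0]-.598,P[...,1]+.207)<.22)&(np.hypot(P[...,0]-.598,P[...,1]+.207)>.04)]
        if len(q): print('tall',q.min(0).round(3),q.max(0).round(3),len(q))
```

```text
scene spot 254 [ 0.5949 -0.2044  0.173 ]
top 0.5976113677024841 -0.20472566783428192 0.025583162903785706 0.17435119996367124
tray rect ((0.5213017463684082, 0.1500616818666458), (0.16009709239006042, 0.16054140031337738), 13.251825332641602)
[  147   245   145   124 11921] [[0.542, -0.3, 0.053], [0.628, -0.216, 0.118], [0.678, -0.114, 0.175]]
[ 431  250   54   92 3173] [[0.773, 0.04, 0.052], [0.804, 0.056, 0.121], [0.825, 0.083, 0.19]]
[ 344  328   55   72 2787] [[0.799, -0.139, 0.105], [0.829, -0.118, 0.143], [0.849, -0.087, 0.2]]
[460 364  49  36 687] [[0.877, -0.001, 0.05], [0.887, 0.039, 0.051], [0.907, 0.073, 0.053]]
side spot 151 [ 0.599  -0.2043  0.173 ]
top 0.5955013036727905 -0.2065572887659073 0.025692589581012726 0.17399687829190244
tray rect ((0.5184014439582825, 0.14898478984832764), (0.1608382910490036, 0.16136927902698517), 12.579793930053711)
[ 365  114   28   61 1154] [[0.763, 0.039, 0.051], [0.78, 0.058, 0.113], [0.809, 0.088, 0.188]]
[ 433  135   64   71 1727] [[0.79, -0.172, 0.05], [0.807, -0.12, 0.111], [0.925, -0.085, 0.199]]
[ 373  211   99   98 7586] [[0.514, -0.301, 0.052], [0.568, -0.227, 0.118], [0.658, -0.137, 0.175]]
[ 502  219   51   47 1758] [[0.753, -0.345, 0.051], [0.772, -0.312, 0.09], [0.823, -0.273, 0.1]]
```

jog_arm:
  commands: "-1 0.07 0.08 0 0 0 0;-1 0.07 0.08 0 0 0 0;-1 0.07 0.08 0 0 0 0;-1 0.07 0.08 0 0 0 0;-1 0.07 0.08 0 0 0 0"
  force: 30

```text
clock: 0.7
position: [0.3807, -0.4401, 0.2266]
ee_rot: [-2.666, 1.662, 0.0]
force: [1.1, 1.0, 0.7]
width: 1.001
```

jog_arm:
  commands: "-1 0.07 0.08 0 0 0 0;-1 0.07 0.08 0 0 0 0;-1 0.07 0.08 0 0 0 0;-1 0.07 0.08 0 0 0 0;-1 0.07 0.08 0 0 0 0"

```text
clock: 1.2
position: [0.4857, -0.3201, 0.2267]
ee_rot: [2.666, -1.662, -0.0]
force: [1.2, -0.7, -0.1]
width: 1.0
```

jog_arm:
  commands: "-1 0.07 0.08 0 0 0 -0.02;-1 0.07 0.08 0 0 0 -0.02;-1 0.07 0.08 0 0 0 -0.02;-1 0.07 0.08 0 0 0 -0.02;-1 0 0 0 0 0 0"

```text
clock: 1.7
position: [0.5722, -0.2196, 0.2263]
ee_rot: [-2.17, 2.268, 0.002]
force: [0.6, 0.8, -0.2]
width: 0.999
```

Run:
```python
from h import *
s=status.observe(); print(s['clock'],s['joints'].round(3),s['position'],s['ee_rot'])
from scipy.spatial.transform import Rotation as R
print(R.from_rotvec(s['ee_rot']).as_matrix().round(3))
d=grab('wrist','w1.png')
P=pts(d);r=red(d);q=P[r&(P[...,2]>.1705)&(P[...,2]<.18)]
print(cv2.minEnclosingCircle(q[:,:2].astype('f4')),len(q),-d['R'].T@d['t'])
```

```text
1.7 [ 2.850e-01  4.160e-01 -6.000e-03  1.603e+00 -1.000e-03  1.122e+00
 -1.335e+00] [ 0.57220684 -0.21961458  0.22634387] [-2.16985812e+00  2.26811091e+00  1.81539054e-03]
[[-0.044 -0.999  0.001]
 [-0.999  0.044  0.003]
 [-0.003 -0.001 -1.   ]]
((0.5971075892448425, -0.20598956942558289), 0.025427674874663353) 2569 [ 0.65240592 -0.2242053   0.38349934]
```

View pics/w1.png

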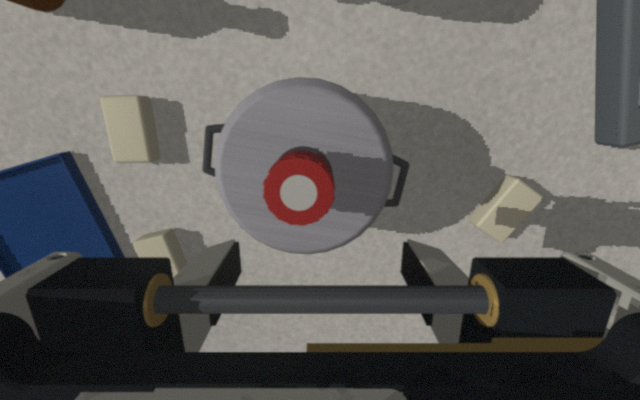

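Cap at wrist pixel ≈(300,190), ahead of the fingers. All three views agree on about (0.597, −0.206). Next I'll centre over it and wind the wrist clockwise before descending.

jog_arm:
  commands: "-1 0.0166 0.009 0 0 0 -0.021;-1 0.0166 0.009 0 0 0 -0.021;-1 0.0166 0.009 0 0 0 -0.021;-1 0.0166 0.009 0 0 0 -0.021;-1 0.0166 0.009 0 0 0 -0.021"

```text
clock: 2.25
position: [0.5933, -0.213, 0.2267]
ee_rot: [1.307, -2.856, 0.0]
force: [-0.0, -1.0, -0.4]
width: 1.002
```

jog_arm:
  commands: "-1 0 0 0 0 0 -0.021;-1 0 0 0 0 0 -0.021;-1 0 0 0 0 0 -0.021;-1 0 0 0 0 0 -0.021;-1 0 0 0 0 0 0"

```text
clock: 2.75
position: [0.5932, -0.2129, 0.2267]
ee_rot: [0.522, -3.097, 0.001]
force: [-0.8, -0.6, 0.3]
width: 1.002
```

Run:
```python
from h import *
s=status.observe(); print(s['clock'],s['joints'].round(3),s['position'],s['ee_rot'])
d=grab('wrist')
P=pts(d);r=red(d);q=P[r&(P[...,2]>.1705)&(P[...,2]<.18)]
print(cv2.minEnclosingCircle(q[:,:2].astype('f4')),len(q))
```

```text
2.75 [ 0.08   0.447  0.265  1.574 -0.124  1.137 -2.436] [ 0.59321943 -0.21288428  0.226652  ] [ 5.21977599e-01 -3.09716467e+00  7.08832714e-04]
((0.5963777303695679, -0.20620331168174744), 0.02539239078760147) 2300
```

jog_arm:
  commands: "-1 0.006 0.0113 0 0 0 0;-1 0.006 0.0113 0 0 0 0;-1 0 0 -0.05 0 0 0;-1 0 0 -0.05 0 0 0;-1 0 0 0 0 0 0"

```text
clock: 3.3
position: [0.5966, -0.2041, 0.1948]
ee_rot: [0.528, -3.094, -0.003]
force: [-0.4, 0.7, -0.2]
width: 1.001
```

```bash
cat > st.py <<'E'
from h import *
s=status.observe(); print(s['clock'],s['joints'].round(3),s['position'].round(4),s['ee_rot'].round(3),s['force'].round(1),s['ft_torque'].round(2),s['width'])
E
python3 st.py
```

```text
3.3 [ 0.073  0.475  0.254  1.611 -0.131  1.076 -2.44 ] [ 0.5966 -0.2041  0.1948] [ 5.280e-01 -3.094e+00 -3.000e-03] [-0.4  0.7 -0.2] [0.14 0.04 0.  ] 1.0012466951954546
```

jog_arm:
  commands: "-1 0.001 -0.006 -0.05 0 0 0;-1 0 0 -0.05 0 0 0;-1 0 0 -0.04 0 0 0;-1 0 0 -0.018 0 0 0;-1 0 0 0 0 0 0"

```text
clock: 3.8
position: [0.5977, -0.2065, 0.1489]
ee_rot: [0.526, -3.096, -0.001]
force: [-0.4, 1.0, 0.4]
width: 0.999
```

jog_arm:
  commands: "0 0 0 0 0 0 0;0 0 0 0 0 0 0;0 0 0 0 0 0 0;0 0 0 0 0 0 0;0 0 0 0 0 0 0"
  force: 5

```text
clock: 4.3
position: [0.598, -0.2067, 0.1496]
ee_rot: [-0.526, 3.097, -0.0]
force: [0.5, -0.9, 0.3]
width: 0.616
```

```bash
python3 st.py; python3 -c "
from h import *
a=grab('wrist')['pixels'];b=grab('scene')['pixels'][170:370,60:380]
cv2.imwrite('pics/w2.png',np.hstack([cv2.resize(a,(400,250)),cv2.resize(b,(400,250))])[:,:,::-1])"
```

```text
4.3 [ 0.084  0.519  0.244  1.66  -0.145  0.98  -2.427] [ 0.598  -0.2067  0.1496] [-0.526  3.097 -0.   ] [ 0.5 -0.9  0.3] [ 0.13 -0.01 -0.02] 0.6163474755917219
```

View pics/w2.png

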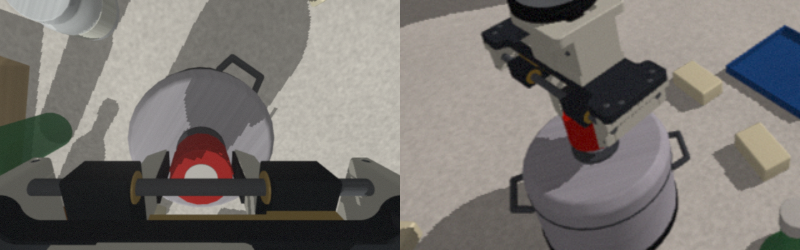

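Cap sits centred between the fingers (wrist ≈200,168) with clearance below. Closing lightly first and checking the force.

jog_arm:
  commands: "1 0 0 0 0 0 0;1 0 0 0 0 0 0;1 0 0 0 0 0 0;1 0 0 0 0 0 0;1 0 0 0 0 0 0"
  force: 5

```text
clock: 4.9
position: [0.598, -0.2067, 0.1494]
ee_rot: [-0.526, 3.097, -0.0]
force: [0.6, 0.8, 1.2]
width: 0.543
```

jog_arm:
  commands: "1 0 0 0 0 0 0;1 0 0 0 0 0 0;1 0 0 0 0 0 0;1 0 0 0 0 0 0;1 0 0 0 0 0 0"
  force: 25

```text
clock: 5.4
position: [0.5979, -0.2067, 0.1494]
ee_rot: [-0.526, 3.097, -0.0]
force: [0.8, 0.2, 1.1]
width: 0.542
```

```bash
python3 st.py
```

```text
5.4 [ 0.084  0.52   0.244  1.66  -0.145  0.98  -2.427] [ 0.5979 -0.2067  0.1494] [-0.526  3.097 -0.   ] [0.8 0.2 1.1] [ 0.22 -0.08 -0.04] 0.5416369200937556
```

jog_arm:
  commands: "1 0 0 0.00047 0 0 0.01;1 0 0 0.00047 0 0 0.01;1 0 0 0.00047 0 0 0.01;1 0 0 0.00047 0 0 0.01;1 0 0 0 0 0 0"

```text
clock: 5.9
position: [0.5979, -0.2068, 0.1499]
ee_rot: [-0.911, 3.007, 0.0]
force: [0.7, 0.4, 1.9]
width: 0.546
```

```bash
python3 st.py
```

```text
5.9 [ 0.128  0.516  0.179  1.655 -0.106  0.98  -2.21 ] [ 0.5979 -0.2068  0.1499] [-0.911  3.007  0.   ] [0.7 0.4 1.9] [ 0.22 -0.   -0.  ] 0.5464690181869207
```

jog_arm:
  commands: "1 0 0 0.00093 0 0 0.02;1 0 0 0.00093 0 0 0.02;1 0 0 0.00093 0 0 0.02;1 0 0 0.00093 0 0 0.02;1 0 0 0.00093 0 0 0.02"

```text
clock: 6.4
position: [0.5985, -0.2066, 0.1513]
ee_rot: [-1.798, 2.575, -0.001]
force: [3.6, 0.9, -2.3]
width: 0.541
```

jog_arm:
  commands: "1 0 0 0.00093 0 0 0.02;1 0 0 0.00093 0 0 0.02;1 0 0 0.00093 0 0 0.02;1 0 0 0.00093 0 0 0.02;1 0 0 0.00093 0 0 0.02"

```text
clock: 6.9
position: [0.599, -0.2055, 0.1527]
ee_rot: [-2.506, 1.892, -0.001]
force: [4.1, 4.5, -0.4]
width: 0.54
```

```bash
python3 st.py
```

```text
6.9 [ 0.34   0.519 -0.137  1.632  0.079  0.996 -1.116] [ 0.599  -0.2055  0.1527] [-2.506e+00  1.892e+00 -1.000e-03] [ 4.1  4.5 -0.4] [ 0.8  -0.92 -0.08] 0.5402746336388258
```

jog_arm:
  commands: "1 0.0015 0.002 0 0 0 0;1 0.0015 0.002 0 0 0 0;1 0 0 0 0 0 0;1 0 0 0 0 0 0;1 0 0 0 0 0 0"

```text
clock: 7.4
position: [0.5988, -0.2054, 0.1527]
ee_rot: [2.503, -1.899, 0.0]
force: [1.1, 1.7, 1.4]
width: 0.546
```

```bash
python3 st.py
```

```text
7.4 [ 0.337  0.519 -0.135  1.631  0.08   0.997 -1.122] [ 0.5988 -0.2054  0.1527] [ 2.503 -1.899  0.   ] [1.1 1.7 1.4] [ 0.47 -0.3  -0.04] 0.5458260518358362
```

jog_arm:
  commands: "1 -0.0002 0.0004 0.00093 0 0 0.02;1 -0.0002 0.0004 0.00093 0 0 0.02;1 -0.0002 0.0004 0.00093 0 0 0.02;1 -0.0002 0.0004 0.00093 0 0 0.02;1 -0.0002 0.0004 0.00093 0 0 0.02"

```text
clock: 7.9
position: [0.5987, -0.2042, 0.1541]
ee_rot: [-2.969, 1.024, 0.0]
force: [1.4, 3.4, 0.8]
width: 0.541
```

jog_arm:
  commands: "1 -0.0004 0.0002 0.00093 0 0 0.02;1 -0.0004 0.0002 0.00093 0 0 0.02;1 -0.0004 0.0002 0.00093 0 0 0.02;1 -0.0004 0.0002 0.00093 0 0 0.02;1 -0.0004 0.0002 0.00093 0 0 0.02"

```text
clock: 8.4
position: [0.5977, -0.2037, 0.1554]
ee_rot: [-3.14, 0.056, 0.001]
force: [-0.3, 4.4, 1.3]
width: 0.542
```

```bash
python3 st.py
```

```text
8.4 [ 0.54   0.552 -0.446  1.612  0.264  1.038 -0.018] [ 0.5977 -0.2037  0.1554] [-3.14e+00  5.60e-02  1.00e-03] [-0.3  4.4  1.3] [ 1.03 -0.1  -0.01] 0.5415192090897365
```

jog_arm:
  commands: "1 -0.0006 0.0012 0.00093 0 0 0.02;1 -0.0006 0.0006 0.00093 0 0 0.02;1 -0.0006 0 0.00093 0 0 0.02;1 -0.0006 -0.0001 0.00093 0 0 0.02;1 -0.0006 -0.0002 0.00093 0 0 0.02"

```text
clock: 8.9
position: [0.5965, -0.204, 0.1567]
ee_rot: [-3.004, -0.917, 0.001]
force: [-0.6, 1.7, 1.3]
width: 0.545
```

```bash
python3 st.py
```

```text
8.9 [ 0.636  0.581 -0.598  1.605  0.36   1.069  0.531] [ 0.5965 -0.204   0.1567] [-3.004e+00 -9.170e-01  1.000e-03] [-0.6  1.7  1.3] [ 0.5  -0.11 -0.01] 0.5452452572064326
```

jog_arm:
  commands: "1 -0.0004 -0.0004 0.00093 0 0 0.02;1 -0.0004 -0.0004 0.00093 0 0 0.02;1 -0.0004 -0.0004 0.00093 0 0 0.02;1 -0.0004 -0.0004 0.00093 0 0 0.02;1 -0.0004 -0.0004 0.00093 0 0 0.02"

```text
clock: 9.4
position: [0.5958, -0.2047, 0.1581]
ee_rot: [-2.574, -1.8, 0.001]
force: [-0.3, 2.2, 1.4]
width: 0.545
```

```bash
python3 st.py
```

```text
9.4 [ 0.726  0.621 -0.751  1.596  0.459  1.11   1.081] [ 0.5958 -0.2047  0.1581] [-2.574e+00 -1.800e+00  1.000e-03] [-0.3  2.2  1.4] [0.63 0.03 0.01] 0.5445683543675285
```

jog_arm:
  commands: "1 -0.0002 -0.0003 0.00093 0 0 0.02;1 -0.0002 -0.0003 0.00093 0 0 0.02;1 -0.0001 -0.0004 0.00093 0 0 0.02;1 -0.0001 -0.0004 0.00093 0 0 0.02;1 -0.0001 -0.0004 0.00093 0 0 0.02"

```text
clock: 9.9
position: [0.5958, -0.2059, 0.1595]
ee_rot: [-1.893, -2.507, 0.002]
force: [0.4, 0.3, 1.6]
width: 0.54
```

jog_arm:
  commands: "1 0 -0.0005 0.00093 0 0 0.02;1 0 -0.0005 0.00093 0 0 0.02;1 0.0001 -0.0005 0.00093 0 0 0.02;1 0 0 0 0 0 0;1 0 0 0 0 0 0"

```text
clock: 10.4
position: [0.5959, -0.2066, 0.1602]
ee_rot: [-1.402, -2.811, 0.001]
force: [0.1, -0.9, 1.0]
width: 0.54
```

```bash
python3 st.py
```

```text
10.4 [ 0.849  0.706 -0.987  1.582  0.621  1.196  1.953] [ 0.5959 -0.2066  0.1602] [-1.402e+00 -2.811e+00  1.000e-03] [ 0.1 -0.9  1. ] [-0.03 -0.02  0.02] 0.5403740533425699
```

jog_arm:
  commands: "-1 0 0 0 0 0 0;-1 0 0 0 0 0 0;-1 0 0 0 0 0 0;-1 0.0027 0.0027 0 0 0 0;-1 0.0027 0.0027 0 0 0 0"

```text
clock: 10.9
position: [0.5979, -0.204, 0.1605]
ee_rot: [-1.395, -2.815, -0.0]
force: [0.2, -0.2, 0.6]
width: 0.928
```

```bash
python3 st.py; python3 -c "
from h import *
for n in('wrist','scene','side'):
    d=grab(n);P=pts(d);r=red(d);q=P[r&(P[...,2]>.175)&(P[...,2]<.22)]
    if len(q)>20:
        q=q[q[:,2]>np.percentile(q[:,2],95)-.005]; print(n,cv2.minEnclosingCircle(q[:,:2].astype('f4')),len(q),np.percentile(q[:,2],[5,50,95]))"
```

```text
10.9 [ 0.844  0.707 -0.987  1.58   0.622  1.197  1.954] [ 0.5979 -0.204   0.1605] [-1.395 -2.815 -0.   ] [ 0.2 -0.2  0.6] [ 0.15 -0.08 -0.01] 0.928129600718017
wrist ((0.5966697335243225, -0.20619522035121918), 0.025776898488402367) 3574 [0.18336457 0.18564763 0.18662365]
scene ((0.599531888961792, -0.20502477884292603), 0.024817710742354393) 373 [0.18206983 0.18504836 0.18626776]
side ((0.5958918333053589, -0.20723532140254974), 0.02586456574499607) 378 [0.1821919  0.18484244 0.18640897]
```

The cap rose about 11 mm as expected and stayed put. Winding back, open.

jog_arm:
  commands: "-1 -0.0015 -0.0045 0 0 0 -0.0228;-1 0 0 0 0 0 -0.0228;-1 0 0 0 0 0 -0.0228;-1 0 0 0 0 0 -0.0228;-1 0 0 0 0 0 -0.0228"

```text
clock: 11.55
position: [0.5974, -0.2055, 0.1605]
ee_rot: [-2.3, -2.14, -0.0]
force: [-1.1, -0.1, -0.0]
width: 1.002
```

jog_arm:
  commands: "-1 0 0 0 0 0 -0.0228;-1 0 0 0 0 0 -0.0228;-1 0 0 0 0 0 -0.0228;-1 0 0 0 0 0 -0.0228;-1 0 0 0 0 0 -0.0228"

```text
clock: 12.05
position: [0.5974, -0.2054, 0.1605]
ee_rot: [-2.904, -1.199, -0.0]
force: [0.6, -0.1, 0.1]
width: 0.999
```

jog_arm:
  commands: "-1 0 0 0 0 0 -0.0228;-1 0 0 0 0 0 -0.0228;-1 0 0 0 0 0 -0.0228;-1 0 0 0 0 0 -0.0228;-1 0 0 0 0 0 -0.0228"

```text
clock: 12.55
position: [0.5974, -0.2054, 0.1605]
ee_rot: [-3.14, -0.105, -0.0]
force: [-0.2, 0.3, 0.4]
width: 1.0
```

jog_arm:
  commands: "-1 0 0 0 0 0 -0.0228;-1 0 0 0 0 0 -0.0228;-1 0 0 0 0 0 -0.0228;-1 0 0 0 0 0 -0.0228;-1 0 0 0 0 0 -0.0228"

```text
clock: 13.05
position: [0.5974, -0.2053, 0.1605]
ee_rot: [-2.977, 1.002, 0.0]
force: [-0.4, -0.3, 1.1]
width: 0.999
```

jog_arm:
  commands: "-1 0 0 0 0 0 -0.0228;-1 0 0 0 0 0 -0.0228;-1 0 0 0 0 0 -0.0228;-1 0 0 0 0 0 -0.0228;-1 0 0 0 0 0 -0.0228"

```text
clock: 13.55
position: [0.5974, -0.2052, 0.1605]
ee_rot: [-2.437, 1.982, 0.0]
force: [-0.3, 0.4, -1.2]
width: 0.996
```

jog_arm:
  commands: "-1 0 0 0 0 0 -0.0228;-1 0 0 0 0 0 -0.0228;-1 0 0 0 0 0 -0.0228;-1 0 0 0 0 0 -0.0228;-1 0 0 0 0 0 -0.0228"

```text
clock: 14.05
position: [0.5974, -0.2052, 0.1605]
ee_rot: [-1.588, 2.711, 0.0]
force: [0.5, 1.0, 0.0]
width: 1.003
```

```bash
python3 st.py
```

```text
14.05 [ 0.212  0.502  0.051  1.638 -0.029  1.002 -1.81 ] [ 0.5974 -0.2052  0.1605] [-1.588  2.711  0.   ] [0.5 1.  0. ] [0.05 0.03 0.01] 1.0026495623084866
```

jog_arm:
  commands: "-1 0 -0.001 0 0 0 -0.0228;-1 0 0 0 0 0 -0.0228;-1 0 0 0 0 0 -0.0228;-1 0 0 0 0 0 -0.0228;-1 0 0 0 0 0 -0.0228"

```text
clock: 14.55
position: [0.5974, -0.2054, 0.1605]
ee_rot: [0.537, -3.095, -0.001]
force: [-0.2, 0.4, -0.1]
width: 0.999
```

jog_arm:
  commands: "0 0 0 0 0 0 0;0 0 0 0 0 0 0;0 0 0 0 0 0 0;0 0 0 0 0 0 0;0 0 0 0 0 0 0"
  force: 5

```text
clock: 15.05
position: [0.5974, -0.2059, 0.1605]
ee_rot: [-0.547, 3.094, 0.0]
force: [0.4, -0.9, 0.1]
width: 0.613
```

jog_arm:
  commands: "1 0 0 0 0 0 0;1 0 0 0 0 0 0;1 0 0 0 0 0 0;1 0 0 0 0 0 0;1 0 0 0 0 0 0"
  force: 5

```text
clock: 15.55
position: [0.5974, -0.2059, 0.1605]
ee_rot: [0.545, -3.094, 0.0]
force: [0.6, -1.3, 0.8]
width: 0.551
```

jog_arm:
  commands: "1 0 0 0 0 0 0;1 0 0 0 0 0 0;1 0 0 0 0 0 0;1 0 0 0 0 0 0;1 0 0 0 0 0 0"
  force: 25

```text
clock: 16.05
position: [0.5974, -0.2059, 0.1605]
ee_rot: [0.545, -3.094, 0.0]
force: [-0.1, -0.3, 0.4]
width: 0.542
```

```bash
python3 st.py
```

```text
16.05 [ 0.092  0.506  0.229  1.649 -0.131  1.001 -2.428] [ 0.5974 -0.2059  0.1605] [ 0.545 -3.094  0.   ] [-0.1 -0.3  0.4] [-0.02  0.07  0.01] 0.5420527505334625
```

jog_arm:
  commands: "1 0.0002 0.0001 0.00093 0 0 0.02;1 0.0002 0.0001 0.00093 0 0 0.02;1 0.0002 0.0001 0.00093 0 0 0.02;1 0.0002 0.0001 0.00093 0 0 0.02;1 0.0002 0.0001 0.00093 0 0 0.02"

```text
clock: 16.55
position: [0.5978, -0.2054, 0.1619]
ee_rot: [-1.482, 2.77, 0.0]
force: [0.5, -1.0, -0.6]
width: 0.546
```

```bash
python3 st.py
```

```text
16.55 [ 0.199  0.501  0.07   1.637 -0.04   1.005 -1.877] [ 0.5978 -0.2054  0.1619] [-1.482  2.77   0.   ] [ 0.5 -1.  -0.6] [0.08 0.05 0.  ] 0.5456325794489314
```

jog_arm:
  commands: "1 0.0001 0.0001 0.00093 0 0 0.02;1 0.0001 0.0001 0.00093 0 0 0.02;1 0.0001 0.0001 0.00093 0 0 0.02;1 0 0.0001 0.00093 0 0 0.02;1 0 0.0001 0.00093 0 0 0.02"

```text
clock: 17.05
position: [0.5979, -0.2054, 0.1633]
ee_rot: [-2.265, 2.176, -0.0]
force: [0.3, -0.1, -0.8]
width: 0.541
```

```bash
python3 st.py
```

```text
17.05 [ 0.304  0.504 -0.085  1.625  0.048  1.014 -1.327] [ 0.5979 -0.2054  0.1633] [-2.265  2.176 -0.   ] [ 0.3 -0.1 -0.8] [ 0.   -0.06 -0.01] 0.5409071085617757
```

jog_arm:
  commands: "1 0 0.0001 0.00093 0 0 0.02;1 0 0.0001 0.00093 0 0 0.02;1 0 0.0001 0.00093 0 0 0.02;1 0 0.0001 0.00093 0 0 0.02;1 0 0.0001 0.00093 0 0 0.02"

```text
clock: 17.55
position: [0.598, -0.2052, 0.1648]
ee_rot: [-2.827, 1.37, -0.0]
force: [-0.1, 0.2, 1.5]
width: 0.541
```

jog_arm:
  commands: "1 -0.0001 0.0001 0.00093 0 0 0.02;1 -0.0001 0.0001 0.00093 0 0 0.02;1 -0.0001 0.0001 0.00093 0 0 0.02;1 -0.0001 0 0.00093 0 0 0.02;1 -0.0001 0 0.00093 0 0 0.02"

```text
clock: 18.05
position: [0.5978, -0.2051, 0.1663]
ee_rot: [-3.112, 0.429, -0.001]
force: [0.2, -0.1, 1.6]
width: 0.545
```

```bash
python3 st.py
```

```text
18.05 [ 0.506  0.532 -0.39   1.603  0.224  1.05  -0.221] [ 0.5978 -0.2051  0.1663] [-3.112e+00  4.290e-01 -1.000e-03] [ 0.2 -0.1  1.6] [ 0.05 -0.03  0.01] 0.5454264275247082
```

1.2 turns so far, with low forces throughout. Continuing.

jog_arm:
  commands: "1 -0.0001 0 0.00093 0 0 0.02;1 -0.0001 0 0.00093 0 0 0.02;1 -0.0001 0 0.00093 0 0 0.02;1 -0.0001 0 0.00093 0 0 0.02;1 -0.0001 0 0.00093 0 0 0.02"

```text
clock: 18.55
position: [0.5976, -0.2052, 0.1677]
ee_rot: [-3.093, -0.553, -0.001]
force: [-0.4, -0.0, -0.1]
width: 0.546
```

jog_arm:
  commands: "1 -0.0001 -0.0001 0.00093 0 0 0.02;1 -0.0001 -0.0001 0.00093 0 0 0.02;1 -0.0001 -0.0001 0.00093 0 0 0.02;1 -0.0001 -0.0001 0.00093 0 0 0.02;1 -0.0001 -0.0001 0.00093 0 0 0.02"

```text
clock: 19.05
position: [0.5974, -0.2054, 0.169]
ee_rot: [2.77, 1.482, 0.0]
force: [0.1, 1.6, 1.0]
width: 0.55
```

```bash
python3 st.py
```

```text
19.05 [ 0.694  0.594 -0.693  1.584  0.41   1.113  0.883] [ 0.5974 -0.2054  0.169 ] [2.77  1.482 0.   ] [0.1 1.6 1. ] [ 0.06 -0.17  0.  ] 0.5496589256710319
```

jog_arm:
  commands: "1 0 -0.0001 0.00093 0 0 0.02;1 0 -0.0001 0.00093 0 0 0.02;1 0 -0.0001 0.00093 0 0 0.02;1 0 -0.0001 0.00093 0 0 0.02;1 0 -0.0001 0.00093 0 0 0.02"

```text
clock: 19.55
position: [0.5974, -0.2056, 0.1704]
ee_rot: [2.177, 2.265, 0.0]
force: [-0.1, 0.0, 0.9]
width: 0.542
```

jog_arm:
  commands: "1 0 0 0.00093 0 0 0.02;1 0 0 0.00093 0 0 0.02;1 0 0 0.00093 0 0 0.02;1 0 0 0.00093 0 0 0.02;1 0 0 0 0 0 0"

```text
clock: 20.05
position: [0.5974, -0.2057, 0.1713]
ee_rot: [-1.55, -2.732, -0.001]
force: [0.0, -0.2, 0.6]
width: 0.544
```

```bash
python3 st.py
```

```text
20.05 [ 0.835  0.685 -0.962  1.568  0.589  1.203  1.871] [ 0.5974 -0.2057  0.1713] [-1.550e+00 -2.732e+00 -1.000e-03] [ 0.  -0.2  0.6] [ 0.05 -0.12  0.  ] 0.5443487547878783
```

Gentle pull test: 1 mm, then 2 mm more.

jog_arm:
  commands: "1 0 0 0.0017 0 0 0;1 0 0 0.0017 0 0 0;1 0 0 0 0 0 0;1 0 0 0 0 0 0;1 0 0 0 0 0 0"

```text
clock: 20.55
position: [0.5973, -0.2056, 0.1724]
ee_rot: [1.553, 2.731, -0.0]
force: [0.6, -1.0, 1.2]
width: 0.545
```

jog_arm:
  commands: "1 0 0 0.0017 0 0 0;1 0 0 0.0017 0 0 0;1 0 0 0.0017 0 0 0;1 0 0 0.0017 0 0 0;1 0 0 0 0 0 0"

```text
clock: 21.05
position: [0.5973, -0.2055, 0.1745]
ee_rot: [-1.552, -2.731, -0.0]
force: [0.1, 0.1, -0.2]
width: 0.542
```

```bash
python3 st.py
```

```text
21.05 [ 0.836  0.681 -0.963  1.565  0.586  1.208  1.871] [ 0.5973 -0.2055  0.1745] [-1.552 -2.731 -0.   ] [ 0.1  0.1 -0.2] [-0.01 -0.16  0.03] 0.5424512990132604
```

Free: it lifted 3 mm with no resistance. Lifting clear of the pin, then over to the tray.

jog_arm:
  commands: "1 0 0 0.02 0 0 0;1 0 0 0.04 0 0 0;1 0 0 0.06 0 0 0;1 0 0 0.06 0 0 0;1 0 0 0.06 0 0 0"

```text
clock: 21.55
position: [0.5974, -0.2053, 0.2482]
ee_rot: [1.551, 2.731, 0.001]
force: [0.3, 0.6, -1.2]
width: 0.544
```

jog_arm:
  commands: "1 -0.008 0.04 0 0 0 -0.01;1 -0.016 0.075 0 0 0 -0.01;1 -0.018 0.083 0 0 0 -0.01;1 -0.018 0.083 0 0 0 -0.01;1 -0.018 0.083 0 0 0 -0.01"

```text
clock: 22.05
position: [0.5737, -0.0951, 0.2475]
ee_rot: [1.963, 2.452, 0.001]
force: [0.6, 0.4, 0.3]
width: 0.545
```

jog_arm:
  commands: "1 -0.018 0.083 0 0 0 -0.01;1 -0.018 0.083 0 0 0 -0.01;1 -0.018 0.083 0 0 0 -0.01;1 -0.018 0.083 0 0 0 -0.01;1 -0.018 0.083 0 0 0 -0.01"

```text
clock: 22.55
position: [0.5467, 0.0295, 0.2475]
ee_rot: [2.322, 2.115, 0.001]
force: [0.2, -0.1, -2.1]
width: 0.543
```

jog_arm:
  commands: "1 -0.018 0.083 0 0 0 0;1 -0.018 0.083 0 0 0 0;1 -0.018 0.083 0 0 0 0;1 -0.018 0.083 0 0 0 0;1 0 0 0 0 0 0"

```text
clock: 23.05
position: [0.524, 0.1325, 0.248]
ee_rot: [-2.313, -2.125, -0.004]
force: [-0.9, 0.5, -0.8]
width: 0.54
```

```bash
python3 st.py
python3 - <<'E'
from h import *
o=[]
for n in('scene','side'):
    d=grab(n);o.append(cv2.resize(d['pixels'],(400,250)));P=pts(d);r=red(d)&(P[...,2]>.05)&(P[...,0]>.3);q=P[r]
    print(n,len(q),np.percentile(q,[1,50,99],axis=0).round(3).tolist())
cv2.imwrite('pics/t.png',np.hstack(o)[:,:,::-1])
E
```

```text
23.05 [ 0.329  0.431 -0.931  1.697  0.366  1.198  0.793] [0.524  0.1325 0.248 ] [-2.313 -2.125 -0.004] [-0.9  0.5 -0.8] [ 0.16 -0.16  0.04] 0.5402564937916711
scene 630 [[0.506, 0.106, 0.238], [0.543, 0.122, 0.261], [0.552, 0.156, 0.274]]
side 361 [[0.498, 0.104, 0.239], [0.505, 0.118, 0.26], [0.535, 0.154, 0.273]]
```

View pics/t.png

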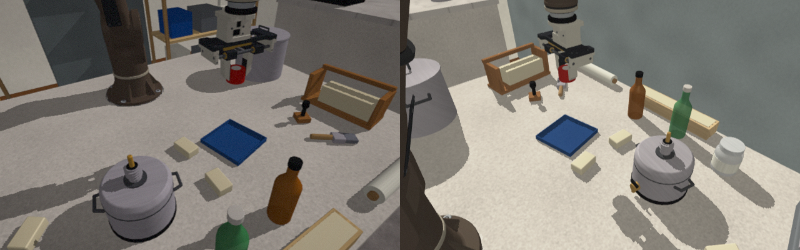

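The cap hangs upright in the gripper (scene ≈237,72) and the brass pin shows on the bare neck (130,160). Descending over the tray.

jog_arm:
  commands: "1 -0.0065 0.028 0 0 0 0;1 -0.0065 0.028 -0.05 0 0 0;1 0 0 -0.1 0 0 0;1 0 0 -0.1 0 0 0;1 0 0 -0.1 0 0 0"

```text
clock: 23.65
position: [0.5209, 0.1446, 0.1395]
ee_rot: [-2.32, -2.118, 0.0]
force: [0.0, -0.1, -0.8]
width: 0.544
```

jog_arm:
  commands: "1 0 0 -0.1 0 0 0;1 0 0 -0.1 0 0 0;1 0 0 -0.08 0 0 0;1 0 0 -0.04 0 0 0;1 0 0 0 0 0 0"

```text
clock: 24.15
position: [0.5201, 0.1443, 0.0437]
ee_rot: [-2.318, -2.117, 0.004]
force: [0.0, 0.7, -0.6]
width: 0.542
```

```bash
python3 st.py
python3 - <<'E'
from h import *
for n in('scene','side'):
    d=grab(n);P=pts(d);r=red(d)&(P[...,2]>.005)&(P[...,2]<.2)&(P[...,0]>.3)&(P[...,1]>0);q=P[r]
    print(n,len(q),np.percentile(q,[1,50,99],axis=0).round(3).tolist())
E
```

```text
24.15 [ 0.168  0.656 -0.765  1.921  0.615  0.819  0.546] [0.5201 0.1443 0.0437] [-2.318 -2.117  0.004] [ 0.   0.7 -0.6] [ 0.04 -0.2  -0.02] 0.5418004068517374
scene 384 [[0.51, 0.119, 0.035], [0.539, 0.135, 0.059], [0.547, 0.169, 0.07]]
side 236 [[0.493, 0.118, 0.035], [0.501, 0.132, 0.059], [0.521, 0.163, 0.071]]
```

jog_arm:
  commands: "1 0 0.008 -0.03 0 0 0;1 0 0.007 -0.025 0 0 0;1 0 0 -0.015 0 0 0;1 0 0 -0.007 0 0 0;1 0 0 0 0 0 0"

```text
clock: 24.75
position: [0.5212, 0.1489, 0.0221]
ee_rot: [-2.32, -2.118, 0.001]
force: [0.4, 0.0, -0.6]
width: 0.539
```

jog_arm:
  commands: "1 0 0 -0.003 0 0 0;1 0 0 -0.003 0 0 0;1 0 0 0 0 0 0;1 0 0 0 0 0 0;1 0 0 0 0 0 0"

```text
clock: 25.25
position: [0.5215, 0.149, 0.0206]
ee_rot: [2.32, 2.118, 0.0]
force: [0.3, -0.3, -1.2]
width: 0.54
```

```bash
python3 st.py
```

```text
25.25 [ 0.139  0.687 -0.736  1.932  0.653  0.776  0.508] [0.5215 0.149  0.0206] [2.32  2.118 0.   ] [ 0.3 -0.3 -1.2] [ 0.06 -0.15  0.01] 0.5398596906943767
```

Down in about 1 mm steps, watching the force.

jog_arm:
  commands: "1 0 0 -0.003 0 0 0;1 0 0 -0.003 0 0 0;1 0 0 -0.002 0 0 0;1 0 0 0 0 0 0;1 0 0 0 0 0 0"

```text
clock: 25.75
position: [0.5214, 0.149, 0.0181]
ee_rot: [-2.32, -2.118, -0.0]
force: [0.3, -0.6, -1.4]
width: 0.544
```

jog_arm:
  commands: "1 0 0 -0.002 0 0 0;1 0 0 -0.002 0 0 0;1 0 0 0 0 0 0;1 0 0 0 0 0 0;1 0 0 0 0 0 0"

```text
clock: 26.25
position: [0.5214, 0.149, 0.017]
ee_rot: [2.32, 2.118, 0.0]
force: [-0.3, -0.3, -0.5]
width: 0.541
```

```bash
python3 st.py
```

```text
26.25 [ 0.135  0.692 -0.731  1.935  0.659  0.77   0.503] [0.5214 0.149  0.017 ] [2.32  2.118 0.   ] [-0.3 -0.3 -0.5] [ 0.09 -0.11  0.04] 0.5413962806539433
```

jog_arm:
  commands: "1 0 0 -0.0015 0 0 0;1 0 0 -0.0015 0 0 0;1 0 0 0 0 0 0;1 0 0 0 0 0 0;1 0 0 0 0 0 0"

```text
clock: 26.75
position: [0.5214, 0.149, 0.0161]
ee_rot: [-2.32, -2.118, -0.0]
force: [-0.5, 0.2, -0.7]
width: 0.539
```

jog_arm:
  commands: "1 0 0 -0.0015 0 0 0;1 0 0 -0.0015 0 0 0;1 0 0 0 0 0 0;1 0 0 0 0 0 0;1 0 0 0 0 0 0"

```text
clock: 27.25
position: [0.5214, 0.149, 0.0152]
ee_rot: [-2.32, -2.118, -0.0]
force: [-0.4, 0.1, -0.7]
width: 0.541
```

```bash
python3 st.py
```

```text
27.25 [ 0.134  0.694 -0.729  1.936  0.661  0.767  0.501] [0.5214 0.149  0.0152] [-2.32  -2.118 -0.   ] [-0.4  0.1 -0.7] [ 0.12 -0.16  0.03] 0.5413257939680206
```

jog_arm:
  commands: "1 0 0 -0.0015 0 0 0;1 0 0 -0.0015 0 0 0;1 0 0 0 0 0 0;1 0 0 0 0 0 0;1 0 0 0 0 0 0"

```text
clock: 27.75
position: [0.5214, 0.149, 0.0143]
ee_rot: [-2.32, -2.118, -0.0]
force: [-0.2, 0.5, -1.5]
width: 0.544
```

```bash
python3 st.py
python3 - <<'E'
from h import *
o=[]
for n,(v,u) in(('scene',(170,320)),('side',(150,200))):
    d=grab(n);o.append(cv2.resize(d['pixels'][v:v+100,u:u+128],(400,312)));P=pts(d);r=red(d)&(P[...,2]>.002)&(P[...,2]<.1)&(P[...,0]>.4)&(P[...,1]>.1);q=P[r]
    print(n,len(q),np.percentile(q,[1,50,99],axis=0).round(4).tolist())
cv2.imwrite('pics/t2.png',np.hstack(o)[:,:,::-1])
E
```

```text
27.75 [ 0.133  0.696 -0.728  1.936  0.663  0.765  0.5  ] [0.5214 0.149  0.0143] [-2.32  -2.118 -0.   ] [-0.2  0.5 -1.5] [ 0.14 -0.11 -0.04] 0.5443993417490763
scene 364 [[0.5124, 0.1233, 0.0052], [0.54, 0.1387, 0.0306], [0.5481, 0.1728, 0.0406]]
side 221 [[0.4939, 0.121, 0.0046], [0.5014, 0.1366, 0.029], [0.5221, 0.1655, 0.0412]]
```

View pics/t2.png

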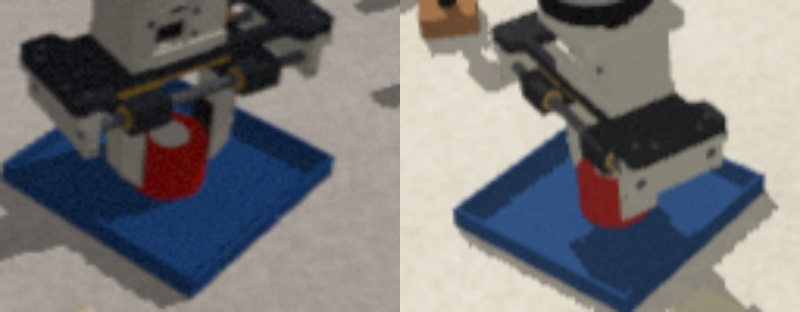

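The cap is well inside the tray, its bottom edge just about on the floor (left panel ≈172,195; cap top z ≈ 0.041, target 0.040). A little further until I feel contact.

jog_arm:
  commands: "1 0 0 -0.0015 0 0 0;1 0 0 -0.0015 0 0 0;1 0 0 0 0 0 0;1 0 0 0 0 0 0;1 0 0 0 0 0 0"

```text
clock: 28.35
position: [0.5215, 0.1491, 0.0139]
ee_rot: [2.32, 2.118, 0.0]
force: [-1.7, -1.4, 7.9]
width: 0.543
```

```bash
python3 st.py
```

```text
28.35 [ 0.132  0.696 -0.727  1.937  0.664  0.764  0.499] [0.5215 0.1491 0.0139] [2.32  2.118 0.   ] [-1.7 -1.4  7.9] [-0.29  0.35  0.02] 0.5429103395584262
```

Contact at 8 N. Easing back slightly, opening gently, then withdrawing.

jog_arm:
  commands: "1 0 0 0.0015 0 0 0;1 0 0 0 0 0 0;0.3 0 0 0 0 0 0;-0.2 0 0 0 0 0 0;-0.4 0 0 0 0 0 0"
  force: 10

```text
clock: 28.85
position: [0.5214, 0.149, 0.0137]
ee_rot: [-2.32, -2.118, -0.0]
force: [0.4, 0.0, -0.5]
width: 0.639
```

jog_arm:
  commands: "-0.6 0 0 0 0 0 0;-0.6 0 0 0 0 0 0;-0.6 0 0 0 0 0 0;-0.6 0 0 0 0 0 0;-0.6 0 0 0.02 0 0 0"

```text
clock: 29.35
position: [0.521, 0.1488, 0.0194]
ee_rot: [-2.32, -2.118, 0.002]
force: [-1.4, 0.2, -0.3]
width: 0.799
```

```bash
python3 st.py
```

```text
29.35 [ 0.138  0.689 -0.735  1.933  0.654  0.775  0.507] [0.521  0.1488 0.0194] [-2.320e+00 -2.118e+00  2.000e-03] [-1.4  0.2 -0.3] [ 0.1  -0.17 -0.03] 0.7991456394025807
```

jog_arm:
  commands: "-0.6 0 0 0.04 0 0 0;-0.6 0 0 0.08 0 0 0;-0.6 0 0 0.1 0 0 0;-0.6 0 0 0.1 0 0 0;-0.6 0 0 0.1 0 0 0"

```text
clock: 29.85
position: [0.5212, 0.1493, 0.1481]
ee_rot: [2.319, 2.119, 0.001]
force: [-0.7, -0.2, -0.2]
width: 0.801
```

jog_arm:
  commands: "-0.6 0 0 0.1 0 0 0;-0.6 0 0 0.1 0 0 0;-0.6 0 0 0 0 0 0;-0.6 0 0 0 0 0 0;-0.6 0 0 0 0 0 0"

```text
clock: 30.35
position: [0.521, 0.1486, 0.2054]
ee_rot: [-2.32, -2.118, 0.001]
force: [-0.6, -0.3, 0.2]
width: 0.802
```

```bash
python3 st.py
python3 - <<'E'
from h import *
o=[]
for n in('scene','side'):
    d=grab(n);o.append(cv2.resize(d['pixels'],(400,250)));P=pts(d);r=red(d)&(P[...,2]>.002)&(P[...,2]<.1)&(P[...,0]>.4)&(P[...,1]>.1);q=P[r]
    print(n,len(q),np.percentile(q,[1,50,99],axis=0).round(4).tolist())
cv2.imwrite('pics/t3.png',np.hstack(o)[:,:,::-1])
E
```

```text
30.35 [ 0.274  0.473 -0.907  1.752  0.41   1.12   0.717] [0.521  0.1486 0.2054] [-2.320e+00 -2.118e+00  1.000e-03] [-0.6 -0.3  0.2] [ 0.04 -0.11  0.01] 0.8015725924520712
scene 484 [[0.5005, 0.1222, 0.0045], [0.5359, 0.1361, 0.0319], [0.5482, 0.17, 0.0401]]
side 428 [[0.4949, 0.1205, 0.0049], [0.5101, 0.1327, 0.0308], [0.5434, 0.1709, 0.04]]
```

View pics/t3.png

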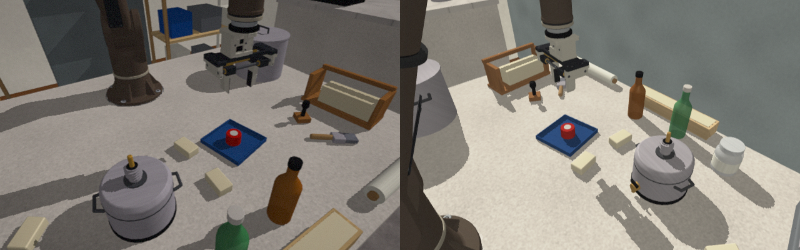

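The cap stands upright in the tray (scene ≈234,137; side ≈568,130), top at z ≈ 0.040. The gripper is well clear and nothing else has moved. Handing in.

```bash
python3 -c "
from cell import arm
print(arm.sign_off())"
```

```text
the job is handed in; nothing more can be done
None
```

The red cap is off the tank and standing upright, open side down, near the middle of the blue tray. The job is handed in at about 30 s of the 72 s allowed.

- **Unscrewing:** I turned the cap about 1.58 turns anticlockwise at 14 mm rise per turn, in two grips. I let go once, at 0.8 turn while it was still threaded, and it stayed put.
- **Coming free:** A final 3 mm upward pull met no resistance. The gripper held the cap at that point and all the way to the tray.
- **Setting down:** It touched the tray floor at about 8 N, then I opened the gripper and withdrew.

**Checks:**
- The last pictures put the cap's top at z ≈ 0.040 m, as expected on the tray floor, and its centre within a few millimetres of the tray centre.
- The bottles, jar, soap bars, stamp and brush look to be where they were. I judged this from the pictures and did not measure it.
- The gripper ended about 0.2 m up, touching nothing.

**Not perfect:** The first grip was about 1–1.6 mm off-centre, so side force rose to about 6 N (thread limit 20 N) until I corrected it. I only read forces at the end of each move, so a brief higher peak between readings would not show. I also turned on past the point of release, so the exact turn where it came free was not found.

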